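# Free the honing box lid and hold it just under its balance point

## Task

The spring-balanced lid of the honing box is being adjusted. Turn the latch on the front of the box until its nose faces the brass stud so that the lid is free, then raise the lid (there is a T-handle on its front edge) at least 10 degrees past the balance point (where its springs take over; the slanted steel strip on the side shows that angle) without letting it fly back to its stop, and bring it back down. Finish while still holding the lid, steady, about 3 to 12 degrees below the balance point, with the tools and other things on the bench left where they are.

Things in the scene. Friction and masses are not known exactly. Their poses are not given: they have to be found in the camera images.
- honing_box: Plywood honing box fixed to the bench, 170 x 300 mm, 85 mm high, with a flat lid on top. Origin: centre of its underside on the bench. Its x axis points from the front (handle and latch side, towards the robot) to the hinge side, y to its left, z up. It stands at a different place and yaw each time, and does not move.
- lid (a joint): Lid angle in rad: 0 shut, grows as the front edge rises, stop at 1.70. Wooden board 168 x 290 x 16 mm, 0.95 kg, carried by springs: balance point at 1.00 rad (57 degrees). Below it the lid falls shut when let go, above it swings open to the stop, so guide it both ways. Force at the handle under 3 N; hardly any friction, it stays nowhere by itself. Blocked while the latch nose is over it.
- lid_hinge (a point): Point on the hinge axis, midway along it: in the box frame 85 mm behind the box centre (+x), 93 mm above the bench. The hinge axis runs along the box's y axis. A flat steel strip, 115 mm long, fixed at the hinge on the left (+y) side of the box, slants at the balance angle: there the lid lies parallel with it.
- lid_handle (a point): Centre of the lid's T-handle: dark wooden dowel, 36 mm long along the box's y, 22 mm diameter, flat free ends, on a 12 mm square steel stem in the middle of the lid's front edge. In the lid's mid-plane, 210 mm from the hinge axis, 40 mm ahead of the edge, 93 mm above the bench when shut. Gripped by its ends from above, it turns between the fingers as the lid swings: the tool need not tilt.
- latch (a joint): Latch angle in rad about its vertical axis: 0 when its nose points along the box's +x (over the lid, holding it shut); grows as it is turned clockwise seen from above; 1.571 when the nose points along the box's -y, straight at the brass stud. Range -0.7 to 2.3; starts at 0.05 to 0.6, nose over the lid; stays where it is left; about 0.05 N m turns it.
- latch_grip (a point): Point on the latch axis at grip height, 131 mm above the bench; in the box frame x -115, y -115 mm. The grip is an upright dark wooden fin, 40 mm long along the nose direction, 12 mm thick, 109 to 147 mm above the bench. Under it the flat steel nose, 6 mm thick, 16 mm wide, tip 43 mm from the axis (11 mm the other way), top at 109 mm. It stands on a bracket at the box's front right corner.
- latch_mark (a point): Top of the brass stud (8 mm diameter, 10 mm tall) on the latch's wooden bracket (60 x 82 mm, top 93 mm above the bench), 53 mm from the latch axis along the box's -y: the mark that the latch nose must face. Stud top 103 mm above the bench.
- gouge_a: Gouge with light wooden handle, 215 mm long in all, 27 mm thick, lying in front of the box. Origin at the ferrule, underside; x axis towards the blade. Leave alone.
- gouge_b: Gouge with dark handle, 225 mm long, lying left of the box. Origin as for the first. Leave alone.
- mallet: Turned wooden mallet standing on its head, 72 mm diameter, 210 mm tall, right of the box. Origin: centre of its underside. Leave alone.
- stone: Grey sharpening stone 150 x 50 x 25 mm, lying left of the box. Origin: centre of its underside. Leave alone.
- oil: Amber oil bottle, 44 mm diameter, 110 mm tall, left of the box towards the front. Origin: centre of its underside. Leave alone.
- figure: Plain carved wooden figure on a 60 mm square base, 155 mm tall, behind the box. Origin: centre of its underside. Leave alone.

How it is judged:
By the outcome, as a careful person would: the job done as asked, in the order asked, and still so for the second after the job is handed in, while the arm keeps its last pose, push and grip.
It also fails if it takes over 51 s, if anything falls off the work surface, if the arm or the gripper's body presses on something with over 40 N, if the wrist force passes 120 N, or if a joint passes its speed limit or range.

## Robot

A 6-joint arm with a two-finger parallel gripper is mounted at the origin on the work surface. World frame = base frame: x ahead of the robot, y to its left, z up, the work surface at z = 0. Lengths are in mm, angles in rad, forces in N, time in s.
With the tool pointing down it reaches from about 425 to 950 mm from the base axis. Payload 3.5 kg.
Tool frame: the origin (TCP) lies on the mounting face of the last link; the fingertips stand 173 mm ahead of it and the grasp point (between the pads) lies 155 mm ahead of it; y points along the fingers, x is the direction in which the jaws open and shut, and the axes are right-handed (so a half turn about y gives the same grasp; the last joint's range is limited). The gripper opens to 85 mm and grips with 20 to 120 N. Pads are 22 mm wide; open, the fingers measure 114 mm over their backs; the gripper's body (76 mm by 85 mm) begins 54 mm behind the grasp point. The pads swing forward as they close: fully open they stand 13 mm farther back than shut.
Start: joints at [-1.499, 0.286, 1.577, -0, 1.279, -0.15], TCP at [148.516, -658.446, 404.725] pointing down, gripper open.
Joint ranges: [-2.77, 2.77], [-0.9, 2.22], [0.21, 2.48], [-1.53, 4.67], [0.24, 2.81], [-2.84, 2.84]. Speed limits (rad/s): [2.79, 2.79, 3.14, 3.14, 3.14, 3.14].

## Interface

Orientations are given as [roll, pitch, yaw] about the fixed x, y, z axes, in that order (R = Rz(yaw) Ry(pitch) Rx(roll)).
In Python, from workcell import sensors, viewer, workorder, spotter gives the robot as it stands.
- The arm moves only by the tool drive_tool, never from a script. Its argument "deltas" is a list of rows, each a list of 7 numbers: the finger opening in mm, from 0 to 85.4, then the shift along the tool's x, y, z each as a share of 0.15 m, from -1 to 1, then the turn, a rotation vector about the tool's x, y, z each as a share of 45 degrees, from -1 to 1. A call has exactly 8 rows; each row is the pose to reach, as a shift and turn from the pose commanded when the call began, along the tool's axes at that moment; what a row does not reach only later rows make up. A row lasts 1/12 s, in which the tool goes at most 41.7 mm and 7.16 degrees, less where a joint would pass 70% of its speed; a pose out of reach is approached as far as the arm can. A call with a number of a shift or a turn outside -1 to 1 is refused whole. A call with a gripper value outside its range is refused whole. The fingers move at their own pace and stop on an object; "newtons" is the grip in N (left out, the last holds). Time passes only in rows, so rows that repeat a pose let the fingers close, or fill a call up. It gives the time, the measured TCP pose, the force and the opening at its end, in the units of the state.
- sensors.observe(): the state, without advancing time (a new reading comes with each control period).
- viewer.camera(name): name is "scene" or "side" or "wrist"; returns the picture (420x560x3 uint8, red, green, blue); there is no depth.
- viewer.camera_model(name): a dict with "mtx" (3x3 intrinsics, pixels), "origin" and "orientation" of the camera in the world; the wrist camera has in their place "tool_from_camera" (4x4, takes a point from camera to tool coordinates, whose origin is the TCP and whose axes are the tool frame's). Camera axes: x right, y down, z forward; pixel columns grow to the right and rows downward; lengths in mm; the calibration is good to about 2 mm. The wrist camera is an equidistant fisheye: a pixel r from the principal point sees the ray r / f radians off the axis. A picture is of the moment at which its call begins: read the wrist's pose just before it. camera_model takes no time and is no camera call.
- workorder.job_done(): hands the job in, once; it reports no verdict.
Trained networks look in the newest picture that a camera, given by its name, has taken for a name from the list of things; names that differ only in an ending like _2 or _b are one class to them, and where a whole thing is asked for, a point or a joint stands for the part that bears it (a point fixed in the world has none). Each returns a list of dicts, best first, with "p" (0 to 1); they miss things now and then, are a little off and sometimes report something else, mostly with a low value. They report only what shows in the picture. A call takes as long as a camera call.
- spotter.spot_in(target, camera): "bbox" ([centre column, centre row, width, height] in pixels, round what is visible of it).
The state is a dict: "t": time; "joints": joint angles; "joint_vel": joint speeds; "joint_efforts": joint torques, N m; "tool_pos": TCP position; "tcp_rot": TCP orientation; "wrist_force": force on the tool from outside, world axes, zero at the start; "moment": the same for the moment, N m; "grip_width": finger opening in mm.
Only numpy, scipy, OpenCV 4.12 (cv2) and the standard library are available. Lean on these libraries where they do the work, as an engineer would, in place of code of your own. Each camera call takes 0.05 s, during which the arm holds its last target.

## Working session

There is one attempt and no reset: what is moved stays moved. The work goes in short steps, Python scripts to look and compute and a tool call to move; the robot and the scene stay as the last step left them, time stands still between calls to the robot, and variables do not carry over. Pictures are saved under pics/ and viewed, and the job is handed in when it is done.

Besides the shell and the picture viewer there is one more tool, called as name([rows], argument=value, ...), one row to a line, values as JSON. drive_tool: Moves the arm, as the interface text tells. Shift numbers are shares of 0.15 m and turn numbers shares of 45 degrees, none past 1 either way. Its arguments: {"type":"object","properties":{"deltas":{"type":"array","items":{"type":"array","items":{"type":"number"}}},"newtons":{"type":"number"}},"required":["deltas"]}

```bash
ls; mkdir -p pics
python3 - <<'E'
from workcell import sensors, viewer, workorder, spotter
import cv2,json
s=sensors.observe();print(s)
for n in ["scene","side","wrist"]:
    im=viewer.camera(n);cv2.imwrite(f"pics/{n}0.png",im[:,:,::-1]);print(n,viewer.camera_model(n))
for n in ["scene","side"]:
  for t in ["honing_box","lid_handle","latch_grip","latch_mark","lid_hinge"]:
    print(n,t,spotter.spot_in(t,n)[:2])
print(sensors.observe()["t"])
E
```

```text
pics
{'t': 0.0, 'joints': array([-1.49899732e+00,  2.87170605e-01,  1.57814333e+00,  1.49041821e-05,
        1.27859700e+00, -1.49999910e-01]), 'joint_vel': array([ 4.39423992e-04, -1.79892004e-03,  6.20842811e-05, -1.06211604e-03,
       -1.13240087e-03,  2.59953474e-03]), 'joint_efforts': array([-1.78183545e-03, -4.05984700e+01, -2.92629862e+01, -2.15414011e-04,
        5.82263965e-03,  6.23262167e-06]), 'tool_pos': array([ 148.50204208, -658.21171641,  403.36164408]), 'tcp_rot': array([-1.57043578,  0.00229012, -1.34900131]), 'wrist_force': array([ 0.00977541, -0.03867684,  0.32520681]), 'moment': array([-0.02051881,  0.02501477,  0.02562554]), 'grip_width': 85.67022847601343}
scene {'mtx': array([[390.60789233,   0.        , 280.88299547],
       [  0.        , 390.60789233, 216.32800848],
       [  0.        ,   0.        ,   1.        ]]), 'origin': array([1034.66608983,  470.23401248,  599.2987866 ]), 'orientation': array([-2.24049575, -0.00508785,  2.29961415])}
side {'mtx': array([[456.27216204,   0.        , 282.83318645],
       [  0.        , 456.27216204, 211.27247021],

[... 741 characters left out ...]
3.5, 246.8, 169.2, 165.5], 'p': 0.9}]
scene lid_handle [{'bbox': [267.4, 240.1, 165.0, 109.0], 'p': 0.75}, {'bbox': [372.4, 333.1, 66.5, 74.1], 'p': 0.71}]
scene latch_grip [{'bbox': [257.6, 178.8, 25.8, 24.7], 'p': 0.84}]
scene latch_mark [{'bbox': [267.6, 239.5, 158.5, 104.6], 'p': 0.47}]
scene lid_hinge [{'bbox': [266.5, 246.9, 164.7, 165.6], 'p': 0.96}]
side honing_box [{'bbox': [296.0, 216.0, 117.4, 136.6], 'p': 0.77}]
side lid_handle [{'bbox': [294.4, 215.8, 103.9, 71.5], 'p': 0.58}]
side latch_grip [{'bbox': [257.9, 234.4, 31.5, 26.9], 'p': 0.58}]
side latch_mark [{'bbox': [296.0, 214.5, 113.4, 139.2], 'p': 0.56}]
side lid_hinge [{'bbox': [294.2, 214.7, 115.1, 140.6], 'p': 0.76}]
0.65
```

View pictures.

View pics/scene0.png

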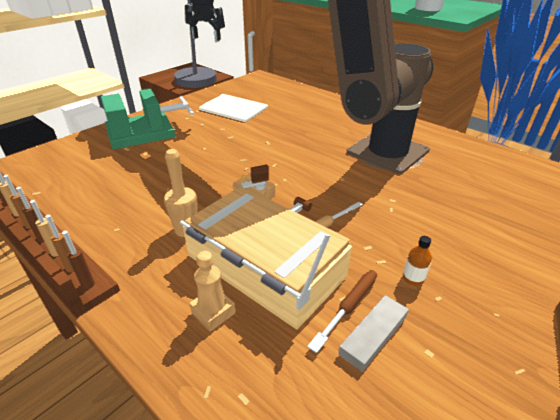

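View pics/side0.png

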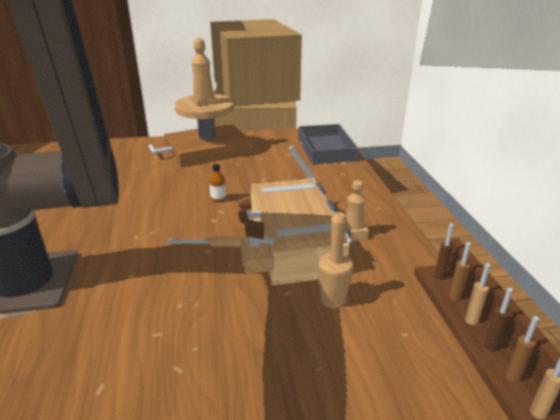

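View pics/wrist0.png

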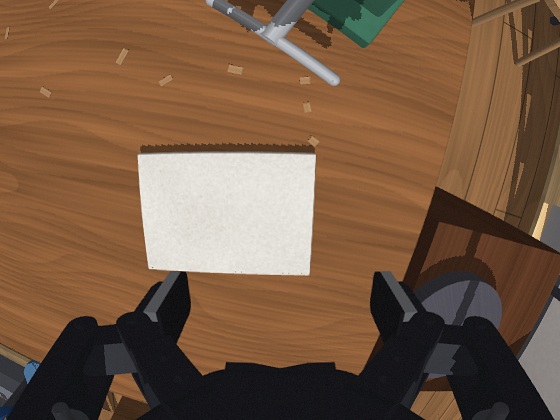

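Run:
```python
import cv2
a=cv2.imread("pics/scene0.png")[150:330,170:370];cv2.imwrite("pics/scene0c.png",cv2.resize(a,None,fx=4,fy=4,interpolation=cv2.INTER_CUBIC)[:600,:800] if 0 else cv2.resize(a,(660,594),interpolation=cv2.INTER_CUBIC))
a=cv2.imread("pics/side0.png")[140:290,220:370];cv2.imwrite("pics/side0c.png",cv2.resize(a,(600,600),interpolation=cv2.INTER_CUBIC))
```

```text
(no output)
```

View pics/scene0c.png

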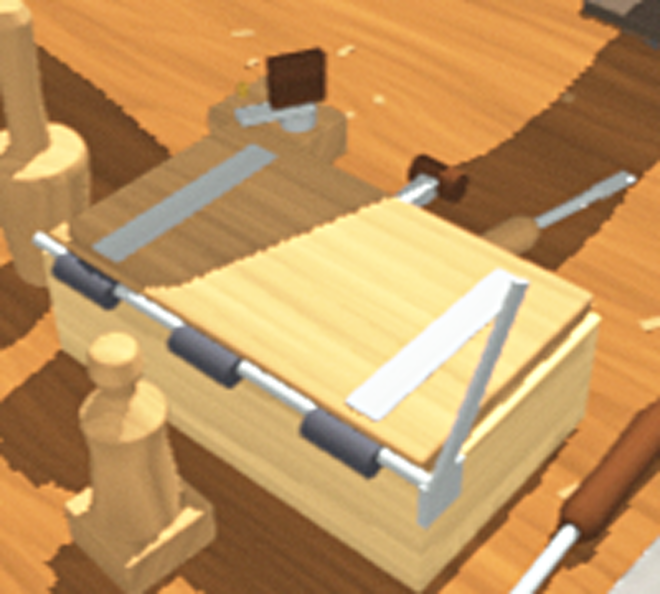

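View pics/side0c.png

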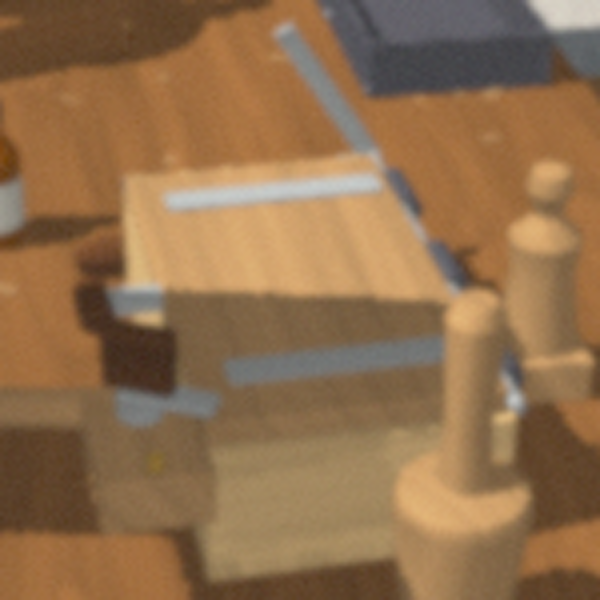

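```bash
cat > h.py <<'E'
import numpy as np
from scipy.spatial.transform import Rotation as R
from scipy.optimize import least_squares
from workcell import viewer
M={n:viewer.camera_model(n) for n in("scene","side")}
def proj(n,P):
    m=M[n]; r=R.from_euler('xyz',m["orientation"]).as_matrix()
    c=(np.atleast_2d(P)-m["origin"])@r
    p=c@m["mtx"].T; return p[:,:2]/p[:,2:]
def b2w(b,P):
    P=np.atleast_2d(P).astype(float);c,s=np.cos(b[2]),np.sin(b[2])
    return np.c_[b[0]+c*P[:,0]-s*P[:,1],b[1]+s*P[:,0]+c*P[:,1],P[:,2]]
def lat(a,r,z): # latch point
    return [-115+r*np.cos(a),-115-r*np.sin(a),z]
def lidp(th,r,y,d=0): # r from hinge, d above midplane
    return [85-r*np.cos(th)+d*np.sin(th)*1, y, 93+r*np.sin(th)+d*np.cos(th)]
E
cat > fit.py <<'E'
from h import *
C=[("scene",(302.7,204.2),(-125,0,93)),("scene",(260,174.2),(-115,-115,128)),("scene",(349.4,240.9),(-85,145,101)),("scene",(296.7,328.8),(85,150,0)),("scene",(187.3,254.5),(85,-150,0)),("scene",(243.6,177.3),(-115,-168,100)),
("side",(255,229),(-115,-115,128)),("side",(251.3,183.8),(-85,145,101)),("side",(261.3,213.3),(-85,-145,101)),("side",(258.8,255.5),(-115,-168,100)),("side",(273,285),(-85,-150,0)),("side",(244.3,210),(-125,0,93))]
def f(b): return np.concatenate([proj(n,b2w(b,P))[0]-np.array(u) for n,u,P in C])
s=least_squares(f,[600,0,0],loss='soft_l1',f_scale=2);b=s.x
print(b,np.degrees(b[2]));print(np.round(f(b).reshape(-1,2),1))
for n,u in(("scene",(242.7,184.8)),("side",(274,242))):
    for a in np.arange(-.2,1.2,.2): print(n,u,round(a,1),proj(n,b2w(b,lat(a,43,106)))[0].round(1))
for nm,P in(("grip",(-115,-115,131)),("handle",(-125,0,93)),("hinge",(85,0,93)),("stud",(-115,-168,103))): print(nm,b2w(b,P).round(1))
E
python3 fit.py
```

```text
[6.17534274e+02 5.68953655e+01 3.18947148e-02] 1.827432544829963
[[-0.1 -0. ]
 [-0.1 -0.2]
 [ 0.8 -1.3]
 [-0.9  1.7]
 [ 0.8  1. ]
 [ 0.  -1. ]
 [-0.6 -0.4]
 [ 0.4 -0.9]
 [ 9.8 32.3]
 [-0.2 -1.5]
 [-1.1 -0.4]
 [-0.7  5.3]]
scene (242.7, 184.8) -0.2 [250.2 191.6]
scene (242.7, 184.8) 0.0 [247.1 190.3]
scene (242.7, 184.8) 0.2 [244.6 188.8]
scene (242.7, 184.8) 0.4 [242.7 186.9]
scene (242.7, 184.8) 0.6 [241.6 185. ]
scene (242.7, 184.8) 0.8 [241.3 182.9]
scene (242.7, 184.8) 1.0 [241.7 180.8]
side (274, 242) -0.2 [273.5 232.9]
side (274, 242) 0.0 [274.6 235.1]
side (274, 242) 0.2 [274.9 237.3]
side (274, 242) 0.4 [274.4 239.6]
side (274, 242) 0.6 [273.2 241.8]
side (274, 242) 0.8 [271.1 243.8]
side (274, 242) 1.0 [268.4 245.7]
grip [[506.3 -61.7 131. ]]
handle [[492.6  52.9  93. ]]
hinge [[702.5  59.6  93. ]]
stud [[ 508.  -114.7  103. ]]
```

```bash
cat > plan.py <<'E'
# usage: rows(targets) targets: list of 8 (open, x,y,z(TCP),yaw)
import numpy as np, json, os, sys
from scipy.spatial.transform import Rotation as R
F='cmd.json'
def load():
    return json.load(open(F)) if os.path.exists(F) else [148.516,-658.446,404.725,-1.349]
def rot(yaw): return (R.from_euler('z',yaw)*R.from_euler('x',-np.pi/2))
def rows(T,save=True):
    c=load();R0=rot(c[3]);out=[]
    for o,x,y,z,w in T:
        d=R0.inv().apply(np.array([x,y,z])-c[:3])/150
        t=-(w-c[3])/np.radians(45)
        r=[o,*[round(float(v),3)+0. for v in d],0,round(t,3)+0.,0];out.append(r)
        assert max(map(abs,r[1:]))<=1,r
    last=out[-1];p=np.array(c[:3])+R0.apply(np.array(last[1:4])*150)
    if save: json.dump([*p,c[3]-last[5]*np.radians(45)],open(F,'w'))
    print(json.dumps(out));return out
def lin(o,tgt,n=8,hold=0):
    c=np.array(load());t=np.array(tgt);k=n-hold
    return [(o,*(c+(t-c)*min(1,(i+1)/k))) for i in range(n)]
E
python3 - <<'E'
from h import *
def inv(n,u,z):
    m=M[n];r=R.from_euler('xyz',m["orientation"]).as_matrix();d=r@np.linalg.solve(m["mtx"],[*u,1]);return m["origin"]+d*(z-m["origin"][2])/d[2]
print("mallet top", inv("scene",(172,154),205),inv("side",(338,217),205))
E
python3 - <<'E'
from plan import *
# preview of 4 calls
p0=np.array([148.516,-658.446,404.725,-1.349]);p1=np.array([506.3,-61.7,380,1.10])
for f in (.25,.5,.75,1): print((p0+(p1-p0)*f).round(3))
rows(lin(85,p0+(p1-p0)*.25))
E
```

```text
mallet top [ 658.05367196 -159.74397118  205.        ] [ 653.87466246 -165.37432789  205.        ]
[ 237.962 -509.26   398.544   -0.737]
[ 3.27408e+02 -3.60073e+02  3.92362e+02 -1.25000e-01]
[ 416.854 -210.887  386.181    0.488]
[506.3 -61.7 380.    1.1]
[[85, -0.105, 0.005, 0.1, 0, -0.097, 0], [85, -0.21, 0.01, 0.2, 0, -0.195, 0], [85, -0.315, 0.015, 0.3, 0, -0.292, 0], [85, -0.42, 0.021, 0.4, 0, -0.39, 0], [85, -0.524, 0.026, 0.5, 0, -0.487, 0], [85, -0.629, 0.031, 0.6, 0, -0.585, 0], [85, -0.734, 0.036, 0.7, 0, -0.682, 0], [85, -0.839, 0.041, 0.8, 0, -0.78, 0]]
```

drive_tool([
  [85,-0.105,0.005,0.1,0,-0.097,0],
  [85,-0.21,0.01,0.2,0,-0.195,0],
  [85,-0.315,0.015,0.3,0,-0.292,0],
  [85,-0.42,0.021,0.4,0,-0.39,0],
  [85,-0.524,0.026,0.5,0,-0.487,0],
  [85,-0.629,0.031,0.6,0,-0.585,0],
  [85,-0.734,0.036,0.7,0,-0.682,0],
  [85,-0.839,0.041,0.8,0,-0.78,0],
], newtons=40)

```text
t: 1.32
tool_pos: [238.3, -508.3, 398.7]
tcp_rot: [-1.571, -0.0, -0.733]
wrist_force: [0.8, 0.5, 0.8]
grip_width: 85.1
```

Run:
```python
from plan import *
p0=np.array([148.516,-658.446,404.725,-1.349]);p1=np.array([506.3,-61.7,380,1.10])
print(load())
for f in (.5,.75,1): rows(lin(85,p0+(p1-p0)*f))
```

```text
[237.89169104395012, -509.2809627076896, 398.57500000000005, -0.7363894325499903]Traceback (most recent call last):
  File "<stdin>", line 4, in <module>
  File "plan.py", line 14, in rows
    assert max(map(abs,r[1:]))<=1,r
           ^^^^^^^^^^^^^^^^^^^^^^
AssertionError: [85, -0.226, 0.041, 1.138, 0, np.float64(-0.779), 0]
```

Run:
```python
from plan import *
p0=np.array([148.516,-658.446,404.725,-1.349]);p1=np.array([506.3,-61.7,380,1.10])
for f in (.45,.68,.85,1): rows(lin(85,p0+(p1-p0)*f,hold=2 if f==1 else 0))
print(load())
```

```text
[[85, -0.023, 0.004, 0.114, 0, -0.078, 0], [85, -0.045, 0.008, 0.228, 0, -0.156, 0], [85, -0.068, 0.012, 0.341, 0, -0.234, 0], [85, -0.09, 0.017, 0.455, 0, -0.312, 0], [85, -0.113, 0.021, 0.569, 0, -0.389, 0], [85, -0.136, 0.025, 0.683, 0, -0.467, 0], [85, -0.158, 0.029, 0.797, 0, -0.545, 0], [85, -0.181, 0.033, 0.91, 0, -0.623, 0]]Traceback (most recent call last):
  File "<stdin>", line 3, in <module>
  File "plan.py", line 14, in rows
    assert max(map(abs,r[1:]))<=1,r
           ^^^^^^^^^^^^^^^^^^^^^^
AssertionError: [85, 0.309, 0.038, 1.022, 0, np.float64(-0.717), 0]
```

drive_tool([
  [85,-0.023,0.004,0.114,0,-0.078,0],
  [85,-0.045,0.008,0.228,0,-0.156,0],
  [85,-0.068,0.012,0.341,0,-0.234,0],
  [85,-0.09,0.017,0.455,0,-0.312,0],
  [85,-0.113,0.021,0.569,0,-0.389,0],
  [85,-0.136,0.025,0.683,0,-0.467,0],
  [85,-0.158,0.029,0.797,0,-0.545,0],
  [85,-0.181,0.033,0.91,0,-0.623,0],
])

```text
t: 1.98
tool_pos: [309.8, -389.1, 393.8]
tcp_rot: [-1.571, -0.0, -0.244]
wrist_force: [-0.6, -0.1, -0.2]
grip_width: 84.9
```

Run:
```python
from plan import *
p0=np.array([148.516,-658.446,404.725,-1.349]);p1=np.array([506.3,-61.7,380,1.10])
for f in (.66,.84,1): rows(lin(85,p0+(p1-p0)*f,hold=2 if f==1 else 0))
print(load())
```

```text
[[85, 0.035, 0.004, 0.117, 0, -0.082, 0], [85, 0.07, 0.009, 0.233, 0, -0.164, 0], [85, 0.106, 0.013, 0.35, 0, -0.246, 0], [85, 0.141, 0.017, 0.466, 0, -0.327, 0], [85, 0.176, 0.022, 0.583, 0, -0.409, 0], [85, 0.211, 0.026, 0.7, 0, -0.491, 0], [85, 0.247, 0.03, 0.816, 0, -0.573, 0], [85, 0.282, 0.035, 0.933, 0, -0.655, 0]]
[[85, 0.075, 0.004, 0.072, 0, -0.07, 0], [85, 0.151, 0.007, 0.144, 0, -0.14, 0], [85, 0.226, 0.011, 0.216, 0, -0.21, 0], [85, 0.301, 0.015, 0.289, 0, -0.281, 0], [85, 0.377, 0.018, 0.361, 0, -0.351, 0], [85, 0.452, 0.022, 0.433, 0, -0.421, 0], [85, 0.528, 0.026, 0.505, 0, -0.491, 0], [85, 0.603, 0.029, 0.577, 0, -0.561, 0]]
[[85, 0.117, 0.004, 0.039, 0, -0.083, 0], [85, 0.235, 0.009, 0.079, 0, -0.166, 0], [85, 0.352, 0.013, 0.118, 0, -0.25, 0], [85, 0.469, 0.018, 0.157, 0, -0.333, 0], [85, 0.587, 0.022, 0.196, 0, -0.416, 0], [85, 0.704, 0.027, 0.236, 0, -0.499, 0], [85, 0.704, 0.027, 0.236, 0, -0.499, 0], [85, 0.704, 0.027, 0.236, 0, -0.499, 0]]
[506.27198754402855, -61.62704780346006, 379.9750000000001, 1.0998714734732438]
```

drive_tool([
  [85,0.035,0.004,0.117,0,-0.082,0],
  [85,0.07,0.009,0.233,0,-0.164,0],
  [85,0.106,0.013,0.35,0,-0.246,0],
  [85,0.141,0.017,0.466,0,-0.327,0],
  [85,0.176,0.022,0.583,0,-0.409,0],
  [85,0.211,0.026,0.7,0,-0.491,0],
  [85,0.247,0.03,0.816,0,-0.573,0],
  [85,0.282,0.035,0.933,0,-0.655,0],
])

```text
t: 2.65
tool_pos: [385.0, -263.7, 388.7]
tcp_rot: [-1.571, -0.0, 0.27]
wrist_force: [-0.2, -1.0, -0.3]
grip_width: 85.1
```

drive_tool([
  [85,0.075,0.004,0.072,0,-0.07,0],
  [85,0.151,0.007,0.144,0,-0.14,0],
  [85,0.226,0.011,0.216,0,-0.21,0],
  [85,0.301,0.015,0.289,0,-0.281,0],
  [85,0.377,0.018,0.361,0,-0.351,0],
  [85,0.452,0.022,0.433,0,-0.421,0],
  [85,0.528,0.026,0.505,0,-0.491,0],
  [85,0.603,0.029,0.577,0,-0.561,0],
])

```text
t: 3.32
tool_pos: [449.4, -156.5, 384.3]
tcp_rot: [-1.571, -0.0, 0.711]
wrist_force: [-0.2, 0.0, 0.9]
grip_width: 84.8
```

drive_tool([
  [85,0.117,0.004,0.039,0,-0.083,0],
  [85,0.235,0.009,0.079,0,-0.166,0],
  [85,0.352,0.013,0.118,0,-0.25,0],
  [85,0.469,0.018,0.157,0,-0.333,0],
  [85,0.587,0.022,0.196,0,-0.416,0],
  [85,0.704,0.027,0.236,0,-0.499,0],
  [85,0.704,0.027,0.236,0,-0.499,0],
  [85,0.704,0.027,0.236,0,-0.499,0],
])

```text
t: 3.98
tool_pos: [506.4, -61.1, 380.0]
tcp_rot: [-1.571, 0.0, 1.101]
wrist_force: [-1.2, -0.4, -0.5]
grip_width: 85.1
```

```bash
cat >> h.py <<'E'
def wproj(s,P):
    m=viewer.camera_model("wrist");T=m["tool_from_camera"];K=m["mtx"]
    Rt=R.from_euler('xyz',s["tcp_rot"]).as_matrix()
    pt=(np.atleast_2d(P)-s["tool_pos"])@Rt
    c=(pt-T[:3,3])@T[:3,:3]
    th=np.arctan2(np.hypot(c[:,0],c[:,1]),c[:,2]);ph=np.arctan2(c[:,1],c[:,0])
    return np.c_[K[0,2]+K[0,0]*th*np.cos(ph),K[1,2]+K[1,1]*th*np.sin(ph)]
B=np.array([617.53,56.9,0.0319])
E
cat > look.py <<'E'
import sys
from h import *
from workcell import sensors
import cv2
name,tag,a,th=sys.argv[1],sys.argv[2],float(sys.argv[3]),float(sys.argv[4])
s=sensors.observe();im=viewer.camera(name)[:,:,::-1].copy()
pr=(lambda P:wproj(s,P)) if name=="wrist" else (lambda P:proj(name,P))
cv2.imwrite(f"pics/{tag}_raw.png",im)
L=[lat(a,-20,147),lat(a,20,147),lat(a,43,109),lat(a,20,109),(-115,-168,103),lidp(th,210,-18),lidp(th,210,18),lidp(th,170,145,8),lidp(th,170,-145,8),(85,-150,93)]
big=cv2.resize(im,(800,600))
for u in pr(b2w(B,L)):
    cv2.circle(big,tuple(int(round(v)) for v in u*[800/560,600/420]),3,(255,0,255),1)
cv2.imwrite(f"pics/{tag}.png",big)
print(s["t"],s["tool_pos"].round(1),s["tcp_rot"].round(3),s["grip_width"],s["wrist_force"].round(1),s["joints"].round(2))
E
python3 look.py wrist w1 0.5 0
```

```text
3.9833 [506.4 -61.1 380. ] [-1.571  0.     1.101] 85.14338613364467 [-1.2 -0.4 -0.5] [-0.32 -0.06  2.   -0.    1.2  -1.42]
```

View pics/w1.png

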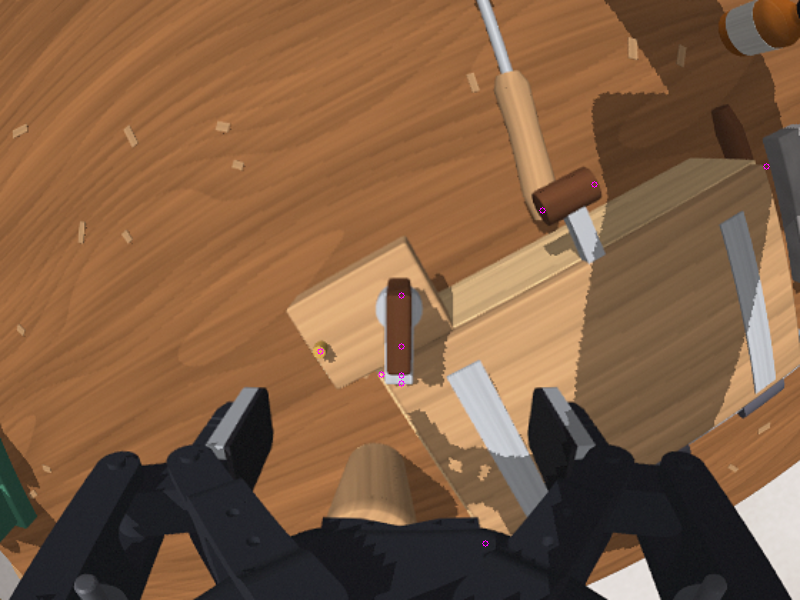

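Run:
```python
import cv2
a=cv2.imread("pics/w1_raw.png")[160:280,200:330];cv2.imwrite("pics/w1c.png",cv2.resize(a,(650,600),interpolation=cv2.INTER_CUBIC))
from h import *
from workcell import sensors
s=sensors.observe()
for a in(0.4,.5,.6):
  print(a,wproj(s,b2w(B,[lat(a,-20,147),lat(a,20,147),lat(a,-20,109),lat(a,43,109)])).round(1).tolist())
```

```text
0.4 [[278.4, 206.2], [284.4, 262.3], [278.7, 193.2], [286.6, 268.0]]
0.5 [[281.5, 206.1], [281.5, 262.4], [281.3, 193.0], [281.4, 268.2]]
0.6 [[284.5, 206.2], [278.6, 262.3], [284.0, 193.2], [276.2, 268.0]]
```

View pics/w1c.png

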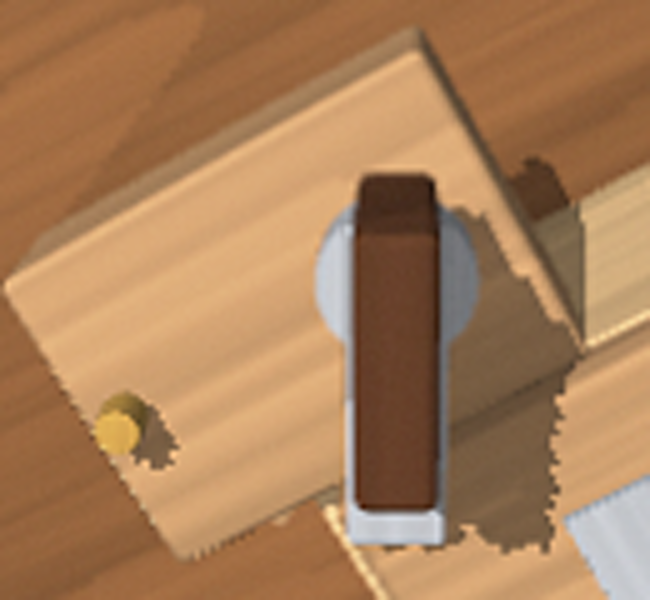

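Run:
```python
from plan import *
rows(lin(50,[506,-62.3,288,1.07+.03],hold=2))
c=load()
rows(lin(0,c,hold=7))
```

```text
[[50, -0.001, 0.102, 0.0, 0, 0.0, 0], [50, -0.002, 0.204, 0.0, 0, 0.0, 0], [50, -0.002, 0.307, 0.0, 0, 0.0, 0], [50, -0.003, 0.409, 0.0, 0, 0.0, 0], [50, -0.004, 0.511, 0.0, 0, 0.0, 0], [50, -0.005, 0.613, 0.0, 0, 0.0, 0], [50, -0.005, 0.613, 0.0, 0, 0.0, 0], [50, -0.005, 0.613, 0.0, 0, 0.0, 0]]
[[0, 0.0, 0.0, 0.0, 0, 0.0, 0], [0, 0.0, 0.0, 0.0, 0, 0.0, 0], [0, 0.0, 0.0, 0.0, 0, 0.0, 0], [0, 0.0, 0.0, 0.0, 0, 0.0, 0], [0, 0.0, 0.0, 0.0, 0, 0.0, 0], [0, 0.0, 0.0, 0.0, 0, 0.0, 0], [0, 0.0, 0.0, 0.0, 0, 0.0, 0], [0, 0.0, 0.0, 0.0, 0, 0.0, 0]]
```

drive_tool([
  [50,-0.001,0.102,0.0,0,0.0,0],
  [50,-0.002,0.204,0.0,0,0.0,0],
  [50,-0.002,0.307,0.0,0,0.0,0],
  [50,-0.003,0.409,0.0,0,0.0,0],
  [50,-0.004,0.511,0.0,0,0.0,0],
  [50,-0.005,0.613,0.0,0,0.0,0],
  [50,-0.005,0.613,0.0,0,0.0,0],
  [50,-0.005,0.613,0.0,0,0.0,0],
])

```text
t: 4.7
tool_pos: [505.4, -63.0, 287.5]
tcp_rot: [-1.569, 0.0, 1.098]
wrist_force: [-0.4, -0.2, 0.0]
grip_width: 50.0
```

drive_tool([
  [0,0,0,0,0,0,0],
  [0,0,0,0,0,0,0],
  [0,0,0,0,0,0,0],
  [0,0,0,0,0,0,0],
  [0,0,0,0,0,0,0],
  [0,0,0,0,0,0,0],
  [0,0,0,0,0,0,0],
  [0,0,0,0,0,0,0],
], newtons=25)

```text
t: 5.37
tool_pos: [506.5, -62.3, 289.4]
tcp_rot: [-1.573, -0.001, 1.1]
wrist_force: [0.0, 1.1, 6.9]
grip_width: 11.4
```

```bash
python3 look.py wrist w2 0.5 0
```

```text
5.3667 [506.5 -62.3 289.4] [-1.573e+00 -1.000e-03  1.100e+00] 11.429098371449804 [0.  1.1 6.9] [-0.32  0.05  2.07  0.    1.02 -1.42]
```

View pics/w2.png

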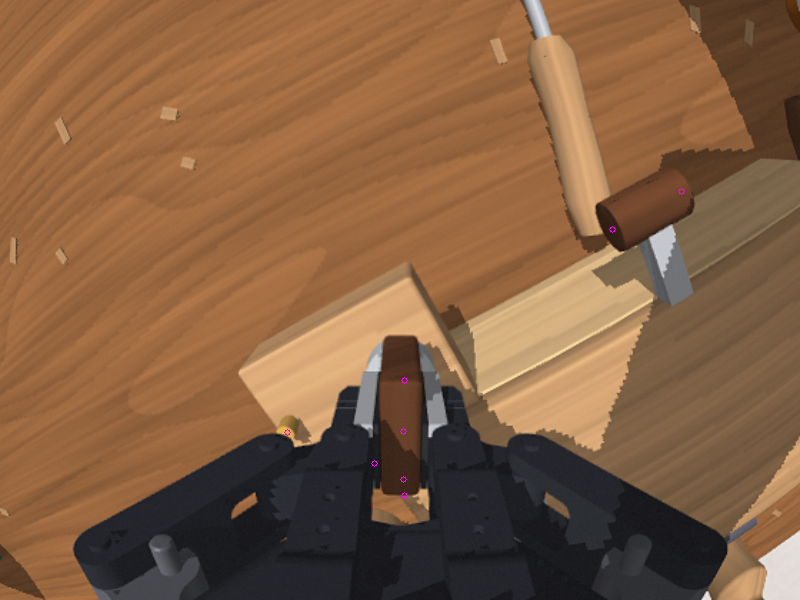

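Run:
```python
from plan import *
rows(lin(0,[506,-62.3,290,1.1-.534]))
rows(lin(0,[506,-62.3,290,0.032],hold=1))
```

```text
[[0, 0.0, -0.002, 0.0, 0, 0.085, 0], [0, 0.0, -0.003, 0.0, 0, 0.17, 0], [0, 0.0, -0.005, 0.0, 0, 0.255, 0], [0, 0.0, -0.007, 0.0, 0, 0.34, 0], [0, 0.0, -0.008, 0.0, 0, 0.425, 0], [0, 0.0, -0.01, 0.0, 0, 0.51, 0], [0, 0.0, -0.012, 0.0, 0, 0.595, 0], [0, 0.0, -0.013, 0.0, 0, 0.68, 0]]
[[0, 0.0, 0.0, 0.0, 0, 0.097, 0], [0, 0.0, 0.0, 0.0, 0, 0.194, 0], [0, 0.0, 0.0, 0.0, 0, 0.291, 0], [0, 0.0, 0.0, 0.0, 0, 0.388, 0], [0, 0.0, 0.0, 0.0, 0, 0.485, 0], [0, 0.0, 0.0, 0.0, 0, 0.583, 0], [0, 0.0, 0.0, 0.0, 0, 0.68, 0], [0, 0.0, 0.0, 0.0, 0, 0.68, 0]]
```

drive_tool([
  [0,0.0,-0.002,0.0,0,0.085,0],
  [0,0.0,-0.003,0.0,0,0.17,0],
  [0,0.0,-0.005,0.0,0,0.255,0],
  [0,0.0,-0.007,0.0,0,0.34,0],
  [0,0.0,-0.008,0.0,0,0.425,0],
  [0,0.0,-0.01,0.0,0,0.51,0],
  [0,0.0,-0.012,0.0,0,0.595,0],
  [0,0.0,-0.013,0.0,0,0.68,0],
])

```text
t: 6.08
tool_pos: [506.1, -62.4, 289.5]
tcp_rot: [-1.573, -0.001, 0.563]
wrist_force: [4.7, -1.0, -4.9]
grip_width: 11.7
```

drive_tool([
  [0,0.0,0.0,0.0,0,0.097,0],
  [0,0.0,0.0,0.0,0,0.194,0],
  [0,0.0,0.0,0.0,0,0.291,0],
  [0,0.0,0.0,0.0,0,0.388,0],
  [0,0.0,0.0,0.0,0,0.485,0],
  [0,0.0,0.0,0.0,0,0.583,0],
  [0,0.0,0.0,0.0,0,0.68,0],
  [0,0.0,0.0,0.0,0,0.68,0],
])

```text
t: 6.75
tool_pos: [506.0, -62.5, 289.5]
tcp_rot: [-1.572, -0.001, 0.031]
wrist_force: [3.5, -0.9, -3.4]
grip_width: 11.6
```

```bash
python3 look.py wrist w3 1.571 0
```

```text
6.75 [506.  -62.5 289.5] [-1.572e+00 -1.000e-03  3.100e-02] 11.583170020621617 [ 3.5 -0.9 -3.4] [-0.32  0.05  2.07 -0.    1.02 -0.35]
```

View pics/w3.png

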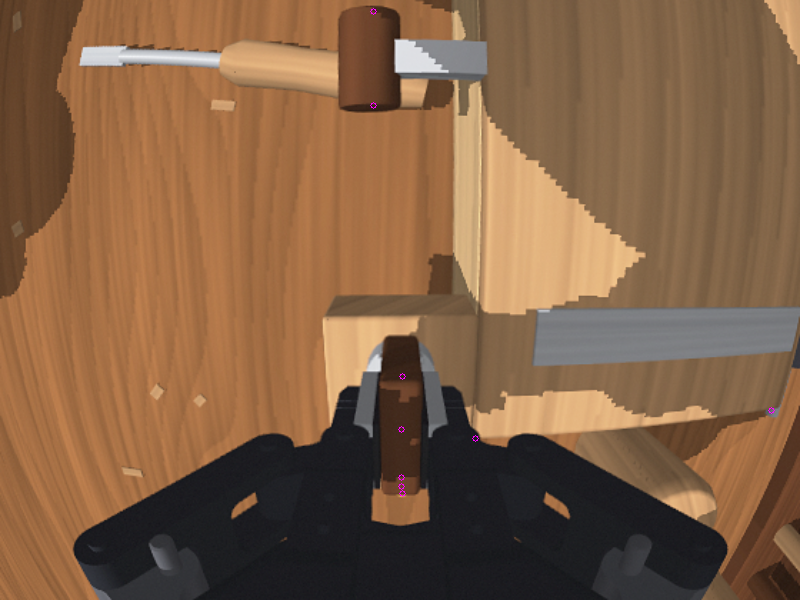

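Run:
```python
from plan import *
c=load()
T=[(45,*c)]*4+[(45,c[0],c[1],c[2]+k,c[3]) for k in(20,40,60,75)]
rows(T)
rows(lin(60,[500,-5,365,0.032+.785]))
rows(lin(60,[492.6,52.9,330,1.603],hold=1))
```

```text
[[45, 0.0, 0.0, 0.0, 0, 0.0, 0], [45, 0.0, 0.0, 0.0, 0, 0.0, 0], [45, 0.0, 0.0, 0.0, 0, 0.0, 0], [45, 0.0, 0.0, 0.0, 0, 0.0, 0], [45, 0.0, -0.133, 0.0, 0, 0.0, 0], [45, 0.0, -0.267, 0.0, 0, 0.0, 0], [45, 0.0, -0.4, 0.0, 0, 0.0, 0], [45, 0.0, -0.5, 0.0, 0, 0.0, 0]]
[[60, -0.003, 0.0, 0.048, 0, -0.125, 0], [60, -0.007, 0.0, 0.096, 0, -0.25, 0], [60, -0.01, 0.0, 0.144, 0, -0.375, 0], [60, -0.014, 0.0, 0.192, 0, -0.5, 0], [60, -0.017, 0.0, 0.239, 0, -0.625, 0], [60, -0.021, 0.0, 0.287, 0, -0.75, 0], [60, -0.024, 0.0, 0.335, 0, -0.875, 0], [60, -0.027, 0.0, 0.383, 0, -1.0, 0]]Traceback (most recent call last):
  File "<stdin>", line 6, in <module>
  File "plan.py", line 14, in rows
    assert max(map(abs,r[1:]))<=1,r
           ^^^^^^^^^^^^^^^^^^^^^^
AssertionError: [60, 0.247, 0.233, 0.3, 0, np.float64(-1.001), 0]
```

drive_tool([
  [45,0.0,0.0,0.0,0,0.0,0],
  [45,0.0,0.0,0.0,0,0.0,0],
  [45,0.0,0.0,0.0,0,0.0,0],
  [45,0.0,0.0,0.0,0,0.0,0],
  [45,0.0,-0.133,0.0,0,0.0,0],
  [45,0.0,-0.267,0.0,0,0.0,0],
  [45,0.0,-0.4,0.0,0,0.0,0],
  [45,0.0,-0.5,0.0,0,0.0,0],
])

```text
t: 7.47
tool_pos: [506.0, -62.3, 366.8]
tcp_rot: [-1.571, -0.001, 0.032]
wrist_force: [0.1, 0.0, -0.5]
grip_width: 44.8
```

drive_tool([
  [60,-0.003,0.0,0.048,0,-0.125,0],
  [60,-0.007,0.0,0.096,0,-0.25,0],
  [60,-0.01,0.0,0.144,0,-0.375,0],
  [60,-0.014,0.0,0.192,0,-0.5,0],
  [60,-0.017,0.0,0.239,0,-0.625,0],
  [60,-0.021,0.0,0.287,0,-0.75,0],
  [60,-0.024,0.0,0.335,0,-0.875,0],
  [60,-0.027,0.0,0.383,0,-1.0,0],
])

```text
t: 8.13
tool_pos: [499.9, -4.6, 365.0]
tcp_rot: [-1.57, 0.0, 0.823]
wrist_force: [-0.5, -0.9, -1.1]
grip_width: 59.6
```

```bash
python3 look.py wrist w4 1.571 0
python3 - <<'E'
from plan import *
rows(lin(60,[492.6,52.9,330,1.602],hold=1))
E
```

```text
8.1333 [499.9  -4.6 365. ] [-1.57   0.     0.823] 59.615423918364975 [-0.5 -0.9 -1.1] [-0.21 -0.07  2.04  0.    1.17 -1.03]
[[60, 0.035, 0.033, 0.043, 0, -0.143, 0], [60, 0.071, 0.067, 0.086, 0, -0.286, 0], [60, 0.106, 0.1, 0.129, 0, -0.428, 0], [60, 0.141, 0.133, 0.172, 0, -0.571, 0], [60, 0.177, 0.167, 0.215, 0, -0.714, 0], [60, 0.212, 0.2, 0.258, 0, -0.857, 0], [60, 0.247, 0.233, 0.3, 0, -0.999, 0], [60, 0.247, 0.233, 0.3, 0, -0.999, 0]]
```

View pics/w4.png

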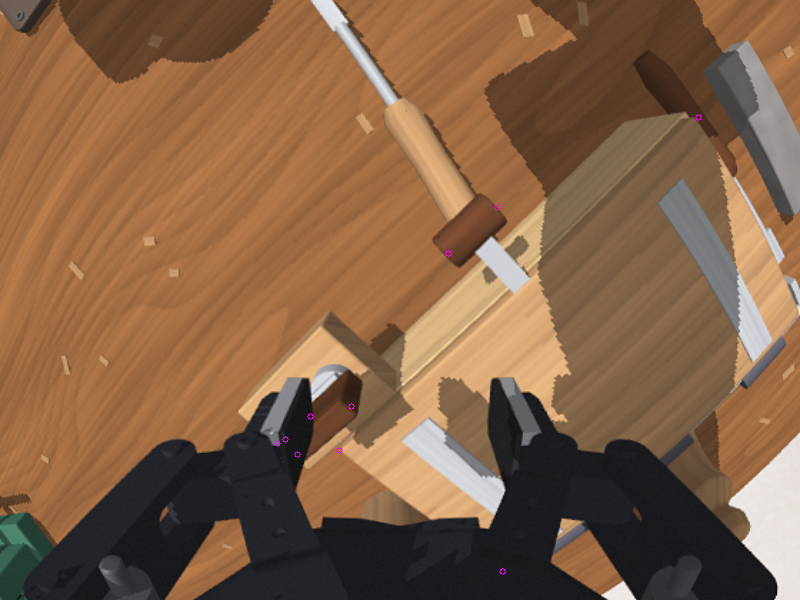

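drive_tool([
  [60,0.035,0.033,0.043,0,-0.143,0],
  [60,0.071,0.067,0.086,0,-0.286,0],
  [60,0.106,0.1,0.129,0,-0.428,0],
  [60,0.141,0.133,0.172,0,-0.571,0],
  [60,0.177,0.167,0.215,0,-0.714,0],
  [60,0.212,0.2,0.258,0,-0.857,0],
  [60,0.247,0.233,0.3,0,-0.999,0],
  [60,0.247,0.233,0.3,0,-0.999,0],
])

```text
t: 8.85
tool_pos: [492.0, 53.6, 328.9]
tcp_rot: [-1.568, -0.001, 1.603]
wrist_force: [-0.3, 0.6, -0.4]
grip_width: 59.9
```

```bash
python3 look.py wrist w5 1.571 0; python3 look.py scene s5 1.571 0
python3 - <<'E'
import cv2
a=cv2.imread("pics/s5_raw.png")[150:260,200:350];cv2.imwrite("pics/s5c.png",cv2.resize(a,(750,550),interpolation=cv2.INTER_CUBIC))
E
```

```text
8.85 [492.   53.6 328.9] [-1.568e+00 -1.000e-03  1.603e+00] 59.899253954074794 [-0.3  0.6 -0.4] [-0.1  -0.04  2.08  0.    1.1  -1.7 ]
8.9 [492.3  53.1 329.5] [-1.569 -0.     1.6  ] 60.022811636145626 [ 0.  -0.1 -0.2] [-0.1  -0.04  2.08 -0.    1.1  -1.7 ]
```

View pics/w5.png

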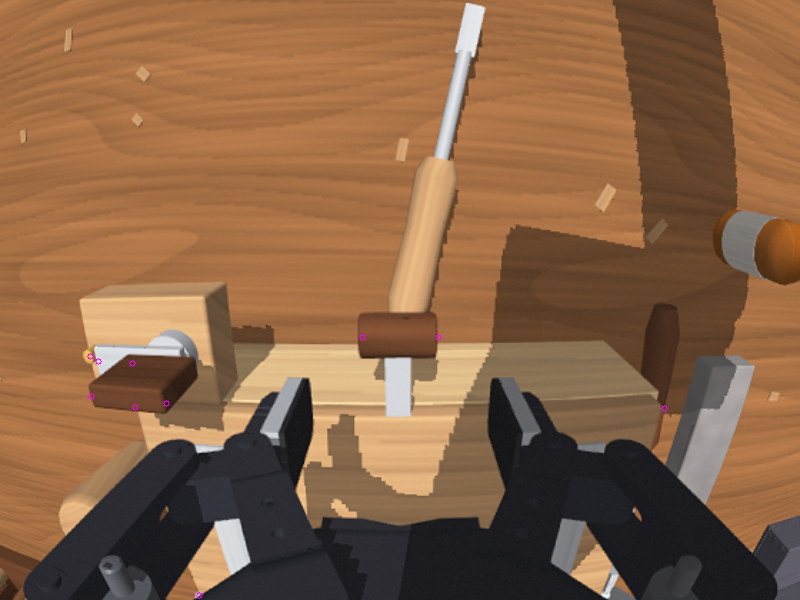

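View pics/s5c.png

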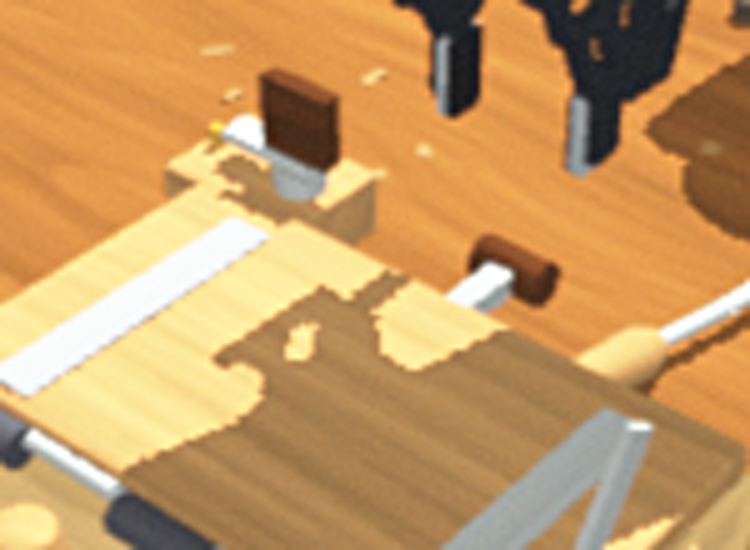

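Run:
```python
from plan import *
rows(lin(60,[492.5,52.7,245,1.603],hold=2))
c=load();rows([(0,*c)]*8)
```

```text
[[60, 0.0, 0.094, 0.0, 0, 0.0, 0], [60, 0.0, 0.189, 0.0, 0, -0.001, 0], [60, 0.0, 0.283, 0.0, 0, -0.001, 0], [60, 0.0, 0.378, 0.0, 0, -0.001, 0], [60, -0.001, 0.472, 0.001, 0, -0.001, 0], [60, -0.001, 0.567, 0.001, 0, -0.002, 0], [60, -0.001, 0.567, 0.001, 0, -0.002, 0], [60, -0.001, 0.567, 0.001, 0, -0.002, 0]]
[[0, 0.0, 0.0, 0.0, 0, 0.0, 0], [0, 0.0, 0.0, 0.0, 0, 0.0, 0], [0, 0.0, 0.0, 0.0, 0, 0.0, 0], [0, 0.0, 0.0, 0.0, 0, 0.0, 0], [0, 0.0, 0.0, 0.0, 0, 0.0, 0], [0, 0.0, 0.0, 0.0, 0, 0.0, 0], [0, 0.0, 0.0, 0.0, 0, 0.0, 0], [0, 0.0, 0.0, 0.0, 0, 0.0, 0]]
```

drive_tool([
  [60,0.0,0.094,0.0,0,0.0,0],
  [60,0.0,0.189,0.0,0,-0.001,0],
  [60,0.0,0.283,0.0,0,-0.001,0],
  [60,0.0,0.378,0.0,0,-0.001,0],
  [60,-0.001,0.472,0.001,0,-0.001,0],
  [60,-0.001,0.567,0.001,0,-0.002,0],
  [60,-0.001,0.567,0.001,0,-0.002,0],
  [60,-0.001,0.567,0.001,0,-0.002,0],
])

```text
t: 9.62
tool_pos: [492.5, 52.2, 244.8]
tcp_rot: [-1.569, -0.0, 1.601]
wrist_force: [0.1, 0.4, -0.6]
grip_width: 59.9
```

drive_tool([
  [0,0,0,0,0,0,0],
  [0,0,0,0,0,0,0],
  [0,0,0,0,0,0,0],
  [0,0,0,0,0,0,0],
  [0,0,0,0,0,0,0],
  [0,0,0,0,0,0,0],
  [0,0,0,0,0,0,0],
  [0,0,0,0,0,0,0],
], newtons=40)

```text
t: 10.28
tool_pos: [493.1, 52.6, 245.9]
tcp_rot: [-1.573, 0.0, 1.603]
wrist_force: [1.1, -0.8, 5.6]
grip_width: 35.9
```

```bash
python3 look.py wrist w6 1.571 0; python3 look.py scene s6 1.571 0
```

```text
10.2833 [493.1  52.6 245.9] [-1.573  0.     1.603] 35.932716882192025 [ 1.1 -0.8  5.6] [-0.1   0.09  2.12 -0.    0.93 -1.7 ]
10.3333 [493.1  52.6 245.9] [-1.573  0.     1.603] 35.22794141347796 [ 0.9 -1.5  5.1] [-0.1   0.09  2.12 -0.    0.93 -1.7 ]
```

View pics/w6.png

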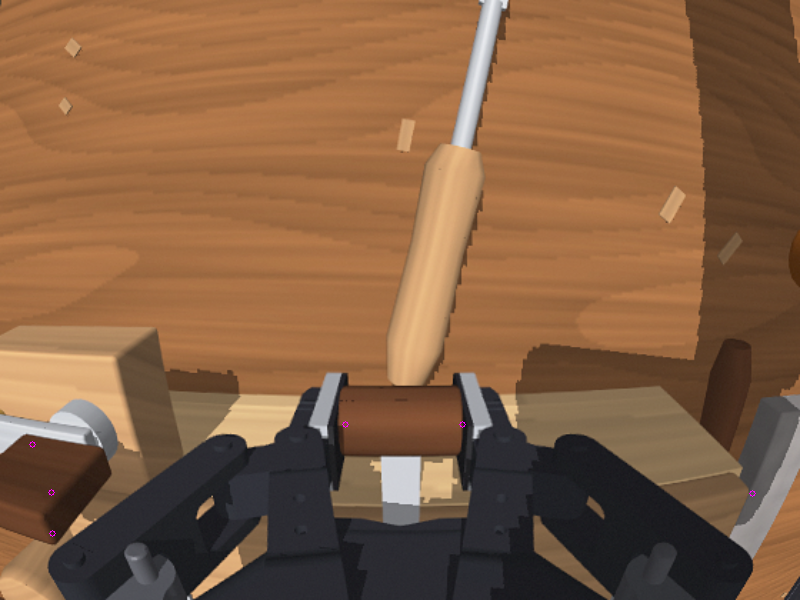

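View pics/s6.png

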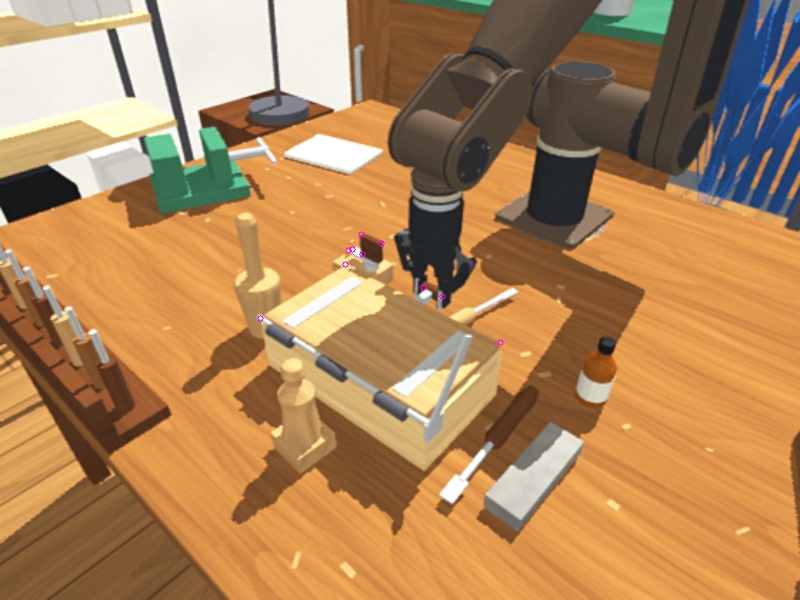

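```bash
cat > arc.py <<'E'
from plan import *
b=.0319;C0=np.array([492.5,52.7,245.0])
def P(th): 
    d=210*(1-np.cos(th));return (0,C0[0]+d*np.cos(b),C0[1]+d*np.sin(b),C0[2]+210*np.sin(th),1.603)
def sched(a,e,hold=0):
    k=8-hold; return rows([P(a+(e-a)*min(1,(i+1)/k)) for i in range(8)])
E
python3 -c "
from arc import *
sched(0,.3);sched(.3,.65);sched(.65,1.0)"
```

```text
[[0, 0.0, -0.053, -0.001, 0, 0.0, 0], [0, 0.0, -0.105, -0.004, 0, 0.0, 0], [0, 0.0, -0.157, -0.009, 0, 0.0, 0], [0, 0.0, -0.209, -0.016, 0, 0.0, 0], [0, 0.0, -0.261, -0.025, 0, 0.0, 0], [0, 0.0, -0.313, -0.036, 0, 0.0, 0], [0, 0.0, -0.363, -0.048, 0, 0.0, 0], [0, 0.0, -0.414, -0.063, 0, 0.0, 0]]
[[0, 0.0, -0.058, -0.019, 0, 0.0, 0], [0, 0.0, -0.115, -0.041, 0, 0.0, 0], [0, 0.0, -0.171, -0.065, 0, 0.0, 0], [0, 0.0, -0.226, -0.092, 0, 0.0, 0], [0, 0.0, -0.28, -0.121, 0, 0.0, 0], [0, 0.0, -0.333, -0.153, 0, 0.0, 0], [0, 0.0, -0.384, -0.187, 0, 0.0, 0], [0, 0.0, -0.433, -0.223, 0, 0.0, 0]]
[[0, 0.0, -0.048, -0.038, 0, 0.0, 0], [0, 0.0, -0.095, -0.078, 0, 0.0, 0], [0, 0.0, -0.139, -0.12, 0, 0.0, 0], [0, 0.0, -0.182, -0.164, 0, 0.0, 0], [0, 0.0, -0.222, -0.21, 0, 0.0, 0], [0, 0.0, -0.261, -0.258, 0, 0.0, 0], [0, 0.0, -0.297, -0.307, 0, 0.0, 0], [0, 0.0, -0.331, -0.358, 0, 0.0, 0]]
```

drive_tool([
  [0,0.0,-0.053,-0.001,0,0.0,0],
  [0,0.0,-0.105,-0.004,0,0.0,0],
  [0,0.0,-0.157,-0.009,0,0.0,0],
  [0,0.0,-0.209,-0.016,0,0.0,0],
  [0,0.0,-0.261,-0.025,0,0.0,0],
  [0,0.0,-0.313,-0.036,0,0.0,0],
  [0,0.0,-0.363,-0.048,0,0.0,0],
  [0,0.0,-0.414,-0.063,0,0.0,0],
])

```text
t: 11.05
tool_pos: [501.6, 52.9, 305.6]
tcp_rot: [-1.569, 0.0, 1.604]
wrist_force: [5.9, -1.3, -5.6]
grip_width: 35.3
```

```bash
python3 look.py scene s7 1.571 0.3
```

```text
11.05 [501.6  52.9 305.6] [-1.569  0.     1.604] 35.2966272014664 [ 5.9 -1.3 -5.6] [-0.1   0.02  2.07 -0.    1.05 -1.7 ]
```

View pics/s7.png

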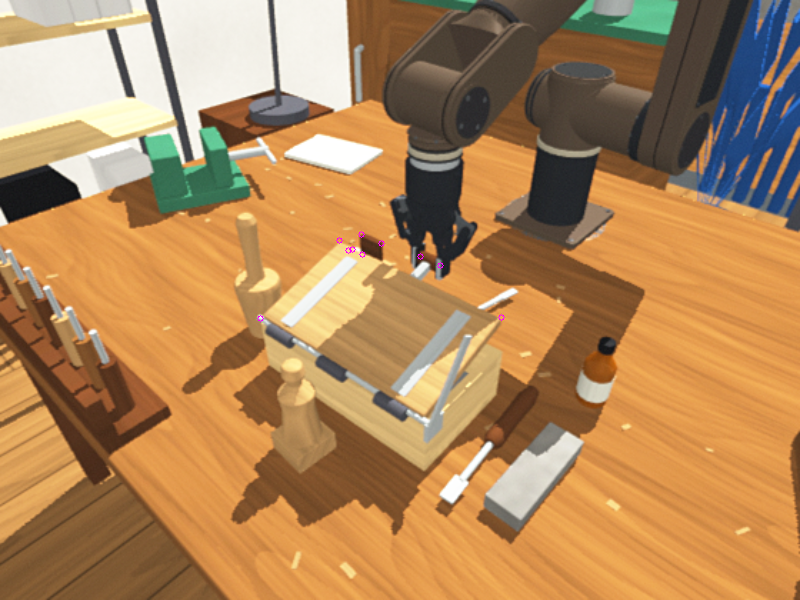

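Lid follows as predicted (front corner at (501,317) on the marker). Continue.

drive_tool([
  [0,0.0,-0.058,-0.019,0,0.0,0],
  [0,0.0,-0.115,-0.041,0,0.0,0],
  [0,0.0,-0.171,-0.065,0,0.0,0],
  [0,0.0,-0.226,-0.092,0,0.0,0],
  [0,0.0,-0.28,-0.121,0,0.0,0],
  [0,0.0,-0.333,-0.153,0,0.0,0],
  [0,0.0,-0.384,-0.187,0,0.0,0],
  [0,0.0,-0.433,-0.223,0,0.0,0],
])

```text
t: 11.77
tool_pos: [535.4, 54.1, 372.6]
tcp_rot: [-1.568, -0.0, 1.604]
wrist_force: [-1.6, -1.3, -3.0]
grip_width: 35.4
```

drive_tool([
  [0,0.0,-0.048,-0.038,0,0.0,0],
  [0,0.0,-0.095,-0.078,0,0.0,0],
  [0,0.0,-0.139,-0.12,0,0.0,0],
  [0,0.0,-0.182,-0.164,0,0.0,0],
  [0,0.0,-0.222,-0.21,0,0.0,0],
  [0,0.0,-0.261,-0.258,0,0.0,0],
  [0,0.0,-0.297,-0.307,0,0.0,0],
  [0,0.0,-0.331,-0.358,0,0.0,0],
])

```text
t: 12.43
tool_pos: [589.8, 56.1, 422.4]
tcp_rot: [-1.571, -0.001, 1.603]
wrist_force: [-0.9, 0.7, -1.5]
grip_width: 35.4
```

```bash
python3 look.py scene s8 1.571 1.0;python3 look.py wrist w8 1.571 1.0; python3 -c "
from arc import *
sched(1.0,1.27,2)"
```

```text
12.4333 [589.8  56.1 422.4] [-1.571e+00 -1.000e-03  1.603e+00] 35.38437631570279 [-0.9  0.7 -1.5] [-0.08  0.09  1.77  0.    1.28 -1.68]
12.4833 [590.9  56.1 423.6] [-1.575e+00 -1.000e-03  1.603e+00] 35.516750449406395 [-0.3  2.  -1.4] [-0.08  0.09  1.76  0.    1.28 -1.68]
[[0, 0.0, -0.033, -0.054, 0, 0.0, 0], [0, 0.0, -0.063, -0.109, 0, 0.0, 0], [0, 0.0, -0.091, -0.165, 0, 0.0, 0], [0, 0.0, -0.117, -0.223, 0, 0.0, 0], [0, 0.0, -0.139, -0.282, 0, 0.0, 0], [0, 0.0, -0.159, -0.342, 0, 0.0, 0], [0, 0.0, -0.159, -0.342, 0, 0.0, 0], [0, 0.0, -0.159, -0.342, 0, 0.0, 0]]
```

View pics/s8.png

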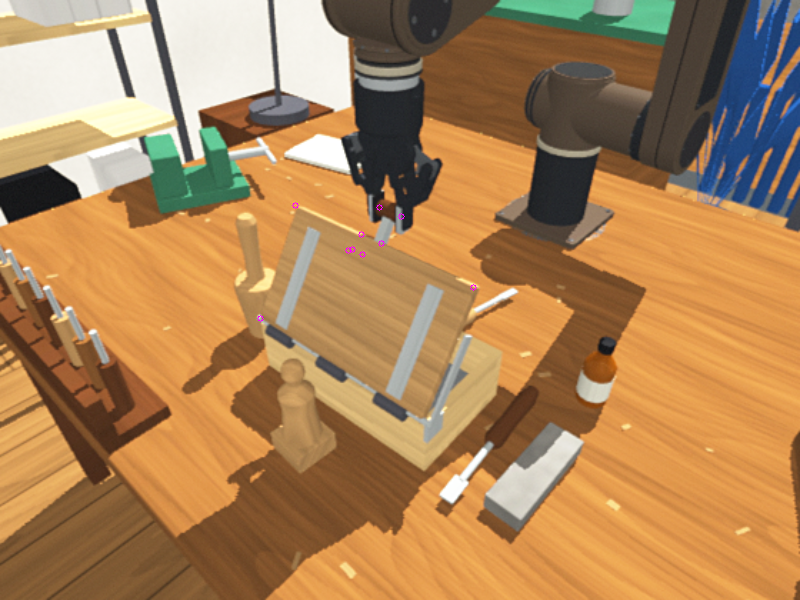

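View pics/w8.png

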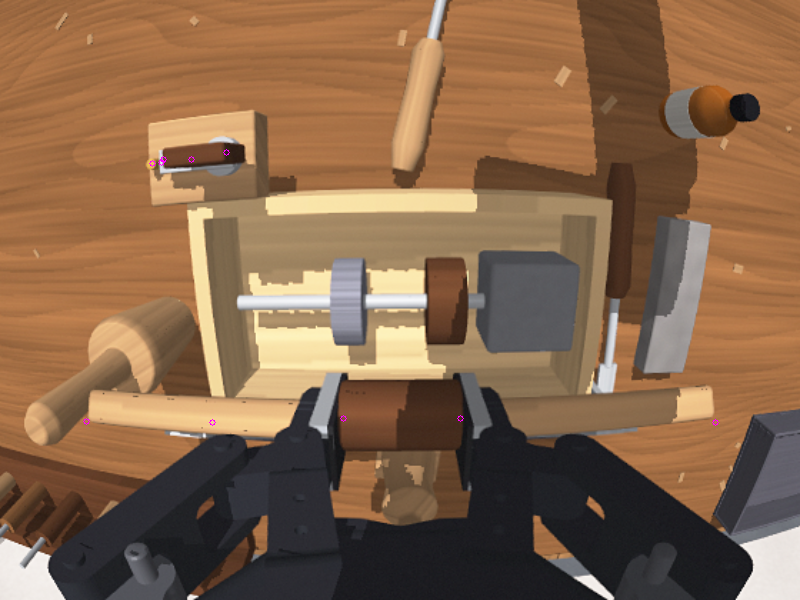

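drive_tool([
  [0,0.0,-0.033,-0.054,0,0.0,0],
  [0,0.0,-0.063,-0.109,0,0.0,0],
  [0,0.0,-0.091,-0.165,0,0.0,0],
  [0,0.0,-0.117,-0.223,0,0.0,0],
  [0,0.0,-0.139,-0.282,0,0.0,0],
  [0,0.0,-0.159,-0.342,0,0.0,0],
  [0,0.0,-0.159,-0.342,0,0.0,0],
  [0,0.0,-0.159,-0.342,0,0.0,0],
])

```text
t: 13.2
tool_pos: [640.8, 58.0, 445.9]
tcp_rot: [-1.573, -0.001, 1.603]
wrist_force: [-1.2, 4.0, -1.0]
grip_width: 35.6
```

```bash
python3 look.py scene s9 1.571 1.27; python3 -c "
from arc import *
sched(1.27,1.07);sched(1.07,.87,1);sched(.87,.87)"
```

```text
13.2 [640.8  58.  445.9] [-1.573e+00 -1.000e-03  1.603e+00] 35.57610504381928 [-1.2  4.  -1. ] [-0.07  0.19  1.62  0.    1.33 -1.67]
[[0, 0.0, 0.01, 0.034, 0, 0.0, 0], [0, 0.0, 0.022, 0.067, 0, 0.0, 0], [0, 0.0, 0.035, 0.1, 0, 0.0, 0], [0, 0.0, 0.048, 0.132, 0, 0.0, 0], [0, 0.0, 0.062, 0.164, 0, 0.0, 0], [0, 0.0, 0.077, 0.196, 0, 0.0, 0], [0, 0.0, 0.092, 0.227, 0, 0.0, 0], [0, 0.0, 0.109, 0.258, 0, 0.0, 0]]
[[0, 0.0, 0.019, 0.035, 0, 0.0, 0], [0, 0.0, 0.04, 0.069, 0, 0.0, 0], [0, 0.0, 0.062, 0.103, 0, 0.0, 0], [0, 0.0, 0.084, 0.136, 0, 0.0, 0], [0, 0.0, 0.108, 0.168, 0, 0.0, 0], [0, 0.0, 0.132, 0.2, 0, 0.0, 0], [0, 0.0, 0.158, 0.23, 0, 0.0, 0], [0, 0.0, 0.158, 0.23, 0, 0.0, 0]]
[[0, 0.0, 0.0, 0.0, 0, 0.0, 0], [0, 0.0, 0.0, 0.0, 0, 0.0, 0], [0, 0.0, 0.0, 0.0, 0, 0.0, 0], [0, 0.0, 0.0, 0.0, 0, 0.0, 0], [0, 0.0, 0.0, 0.0, 0, 0.0, 0], [0, 0.0, 0.0, 0.0, 0, 0.0, 0], [0, 0.0, 0.0, 0.0, 0, 0.0, 0], [0, 0.0, 0.0, 0.0, 0, 0.0, 0]]
```

View pics/s9.png

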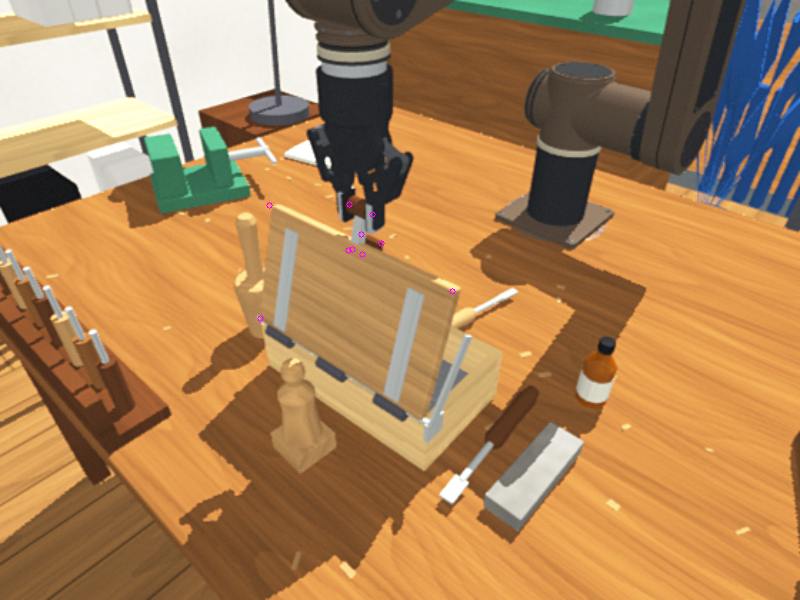

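drive_tool([
  [0,0.0,0.01,0.034,0,0.0,0],
  [0,0.0,0.022,0.067,0,0.0,0],
  [0,0.0,0.035,0.1,0,0.0,0],
  [0,0.0,0.048,0.132,0,0.0,0],
  [0,0.0,0.062,0.164,0,0.0,0],
  [0,0.0,0.077,0.196,0,0.0,0],
  [0,0.0,0.092,0.227,0,0.0,0],
  [0,0.0,0.109,0.258,0,0.0,0],
])

```text
t: 13.92
tool_pos: [601.8, 56.5, 430.4]
tcp_rot: [-1.58, -0.001, 1.603]
wrist_force: [2.2, 4.8, 0.5]
grip_width: 35.3
```

drive_tool([
  [0,0.0,0.019,0.035,0,0.0,0],
  [0,0.0,0.04,0.069,0,0.0,0],
  [0,0.0,0.062,0.103,0,0.0,0],
  [0,0.0,0.084,0.136,0,0.0,0],
  [0,0.0,0.108,0.168,0,0.0,0],
  [0,0.0,0.132,0.2,0,0.0,0],
  [0,0.0,0.158,0.23,0,0.0,0],
  [0,0.0,0.158,0.23,0,0.0,0],
])

```text
t: 14.58
tool_pos: [566.1, 55.2, 405.2]
tcp_rot: [-1.569, -0.0, 1.603]
wrist_force: [-1.0, 4.8, 4.2]
grip_width: 35.4
```

drive_tool([
  [0,0,0,0,0,0,0],
  [0,0,0,0,0,0,0],
  [0,0,0,0,0,0,0],
  [0,0,0,0,0,0,0],
  [0,0,0,0,0,0,0],
  [0,0,0,0,0,0,0],
  [0,0,0,0,0,0,0],
  [0,0,0,0,0,0,0],
])

```text
t: 15.25
tool_pos: [566.7, 55.2, 405.8]
tcp_rot: [-1.569, -0.0, 1.603]
wrist_force: [-2.3, 4.5, 4.8]
grip_width: 35.2
```

```bash
python3 look.py scene s10 1.571 .87;python3 look.py wrist w10 1.571 .87
```

```text
15.25 [566.7  55.2 405.8] [-1.569 -0.     1.603] 35.19368116882613 [-2.3  4.5  4.8] [-0.08  0.05  1.84  0.    1.25 -1.68]
15.3 [566.8  55.2 405.8] [-1.569 -0.     1.603] 35.47231682077287 [-2.6  5.6  5. ] [-0.08  0.05  1.84  0.    1.25 -1.68]
```

View pics/s10.png

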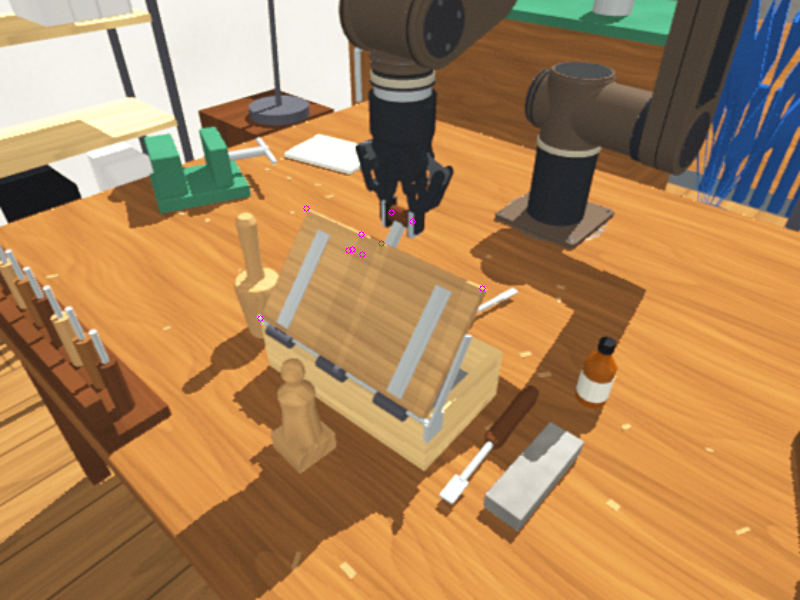

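View pics/w10.png

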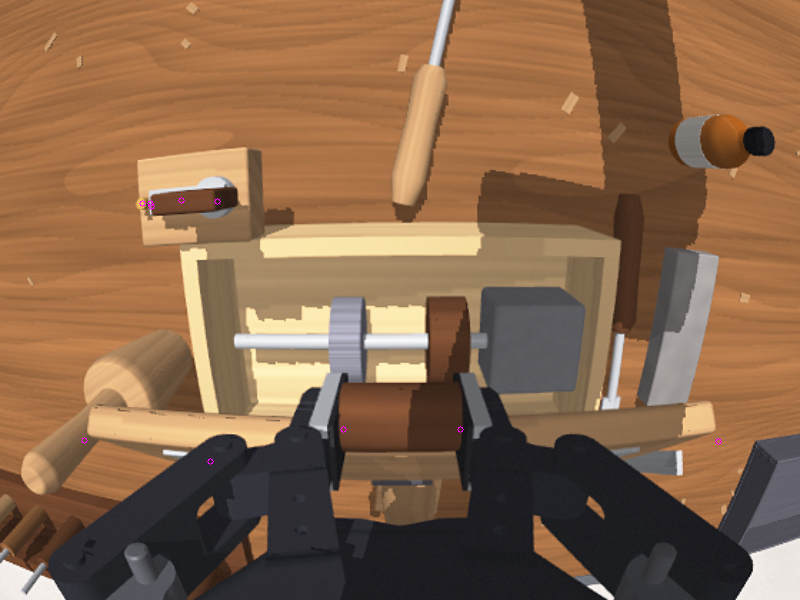

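Run:
```python
from workcell import sensors, workorder
s=sensors.observe();print(s["tool_pos"],s["joint_vel"].round(3),s["t"]);print(workorder.job_done())
```

```text
[566.75254568  55.24248934 405.79677636] [ 0.    -0.002 -0.    -0.001 -0.    -0.   ] 15.35
the job is handed in; nothing more can be done
None
```

The job is done and handed in at t = 15.35 s of the 51 s allowed. The arm is still holding the lid, steady.

- **Latch:** I gripped the fin and turned it from about 0.5 rad to 1.57 rad. Pictures taken afterwards, including the last one, show the nose pointing at the brass stud.
- **Raising the lid:** I held it by the T-handle and guided it to about 1.27 rad, roughly 15–16° past the balance point. It stayed in the gripper both ways and never went to its stop.
- **Final position:** The lid is at about 0.866 rad, roughly 7.6° below the balance point. I worked that out from the tool position, and the lid corners in the scene picture agree. Joint speeds were about 0 and the grip opening was 35 mm on the 36 mm handle.
- **Surroundings:** The tools and other things look unmoved in the last pictures; I did not measure their positions. Wrist forces read after each move were below 10 N.

No check failed. One early image point, a shadow edge I took for a lid corner, and to a lesser degree the handle point in the side view did not fit the box position. The robust fit gave them little weight, and later pictures matched the fitted position to within a few pixels.

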